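# Set out the wheel spacer kit

### The arm

A 7-joint arm with a two-finger parallel gripper is mounted at the origin on the work surface. World frame = base frame: x ahead of the robot, y to its left, z up, the work surface at z = 0. Lengths are in m, angles in rad, forces in N, time in s.
With the tool pointing down it reaches from about 0.4 to 0.85 m from the base axis. Payload 10.4 kg.
Tool frame: the origin (TCP) lies between the finger pads, 19 mm behind the fingertips; this is the grasp point; z points along the fingers, y is the line along which they close (so a half turn about z gives the same grasp; the last joint's range is limited). The gripper opens to 85 mm and grips with 20 to 120 N. Pads are 22 mm wide; open, the fingers measure 114 mm over their backs; the gripper's body (76 mm by 85 mm) begins 54 mm behind the grasp point. The pads swing forward as they close: fully open they stand 13 mm farther back than shut.
Start: joints at [-1.163, 0.332, -0.065, 1.46, 0.022, 1.35, -0.088], TCP at [0.261, 0.568, 0.25] pointing down, gripper open.
Joint ranges: [-2.6, 2.6], [-0.5, 2.12], [-1.47, 1.34], [0.16, 2.42], [-1.27, 4.41], [0.06, 2.06], [-2.6, 2.6]. Speed limits (rad/s): [2.22, 2.22, 2.79, 2.79, 3.14, 3.14, 3.14].

### API

Orientations are given as a unit quaternion [x, y, z, w].
In Python, from workcell import manip gives the robot as it stands. The module is installed in compiled form; this text tells all that it offers.
- The arm moves only by the tool step_arm, never from a script. Its argument "moves" is a list of rows, each a list of 7 numbers: the closure, from 0 (fully open) to 1 (shut), then the shift along the world's x, y, z in mm, then the turn, a rotation vector about the world's x, y, z in rad. In form: [[grip, tx, ty, tz, ax, ay, az], ...]. A call has 1 to 10 rows; each row is the pose to reach, as a shift and turn from the pose commanded when the call began; what a row does not reach only later rows make up. A row lasts 1/10 s, in which the tool goes at most 50 mm and 8.59 degrees, less where a joint would pass 70% of its speed; a pose out of reach is approached as far as the arm can. A call with a gripper value outside its range is refused whole. The fingers move at their own pace and stop on an object; "grip_force" is the grip in N (left out, the last holds). Time passes only in rows, so rows that repeat a pose let the fingers close. It gives the time, the measured TCP pose, the force, the opening and the grip force at its end, in the units of the state.
- manip.get_obs(): the state, without advancing time (a new reading comes with each control period).
- manip.camera(name): name is "scene" or "top" or "wrist"; returns a dict with "image" (420x560x3 uint8, blue, green, red), "K" (3x3 intrinsics, pixels), "dist_coeffs" ([k1, k2, p1, p2, k3] as OpenCV has them; the pictures are not rectified), "rvec" (rotation vector, rad) and "tvec" (3), from world to camera coordinates, as OpenCV has them; the wrist camera has in their place "mount" (4x4, takes a point from camera to tool coordinates, whose origin is the TCP and whose axes are the flange's). Camera axes: x right, y down, z forward; pixel columns grow to the right and rows downward; lengths in m; the calibration is good to about 2 mm. A picture is of the moment at which its call begins: read the wrist's pose just before it. There is no depth.
- manip.hand_in(): hands the job in; it is judged then, once.
The state is a dict: "clock": time; "joint_pos": joint angles; "joint_velocities": joint speeds; "tau": joint torques, N m; "position": TCP position; "ee_rot": TCP orientation; "ft_force": force on the tool from outside, world axes, zero at the start; "torque": the same for the moment, N m; "grip_width": opening from 0.0 (shut) to 1.0 (fully open); "grasp_force": force on a finger pad.
Only numpy, scipy, OpenCV 4.12 (cv2) and the standard library are available. Lean on these libraries where they do the work, as an engineer would, in place of code of your own. Each camera call takes 0.05 s, during which the arm holds its last target. There are 200 camera calls.

### The job

Set out the kit for the next wheel: take one long and one short plain spacer from the sloped bins and put each lying along its groove in the kit tray, the long one in the groove next to the tray's loop handle and the short one in the other. Turn the torque driver's collar so that its pointer points squarely at the four-dot mark. Keep the second spacer of each kind in its bin, and do not disturb the spools, the wrench or the tube offcut.

Things in the scene. Friction and masses are not known exactly. Their poses are not given: they have to be found in the camera images.
- long1: One of two identical long plain steel spacers (smooth bored tube), 28 outside diameter, 45 long, about 0.11 kg. Origin on its axis at mid-length; y axis along its length. Lies on its side across the bin (along the bin's y); number 1 starts against the lip, number 2 behind it up the slope, touching.
- long2: The other long spacer, identical to long1.
- short1: One of two identical short plain steel spacers, 28 outside diameter, 26 long, about 0.06 kg. Origin on its axis at mid-length; y axis along its length. Lies on its side across the bin (along the bin's y); number 1 starts against the lip, number 2 behind it up the slope, touching.
- short2: The other short spacer, identical to short1.
- spool1: One of two steel spools that are not wanted: 36 long, a flange 28 across at each end and a thinner waist of 18. Origin on its axis at mid-length; y axis along its length. Lies on its side across the bin (along the bin's y); number 1 starts against the lip, number 2 behind it up the slope, touching.
- spool2: The other spool, identical to spool1.
- bin_long: Fixed black open bin holding the two long spacers. 128 (x) by 120 (y), walls 4 thick, 52 high, 112 inside in y; lip 22 high on its -x side, towards the robot. Floor rises at 15 degrees from 12 above the underside at the lip to 44 at the back. Origin: centre of the underside. Three alike bins stand side by side in changing order on a board 12 thick.
- bin_short: Fixed black open bin holding the two short spacers. 128 (x) by 120 (y), walls 4 thick, 52 high, 112 inside in y; lip 22 high on its -x side, towards the robot. Floor rises at 15 degrees from 12 above the underside at the lip to 44 at the back. Origin: centre of the underside. Three alike bins stand side by side in changing order on a board 12 thick.
- bin_spool: Fixed black open bin holding the two spools. 128 (x) by 120 (y), walls 4 thick, 52 high, 112 inside in y; lip 22 high on its -x side, towards the robot. Floor rises at 15 degrees from 12 above the underside at the lip to 44 at the back. Origin: centre of the underside. Three alike bins stand side by side in changing order on a board 12 thick.
- tray: Fixed aluminium kit tray, 128 (x) by 120 (y), rim and divider 24 high, 4 thick. Two shallow V grooves run along its y axis, each in a compartment 112 long (y), 58 wide (x). A steel loop handle on its +x side reaches out to x = +96, 38 high. Origin: centre of the underside. A spacer resting in a groove has its axis 22.5 above the underside.
- groove_handle (a point): Bottom of the V at the middle of the groove next to the loop handle: tray x = +31, 8 above the table. Groove sides rise at 15 degrees. Axes as the tray's.
- groove_plain (a point): The same point of the other groove, away from the handle: tray x = -31.
- driver: Torque driver fixed nose up on a grey base 110 x 110 x 20. Black body, black scale plate 112 diameter with its top 96 above the table, setting collar, steel nose 14 diameter up to 156. Origin: centre of the underside. Marks of one to six white dots lie round the collar, 0.4 rad apart, counter-clockwise from above: one dot at -1.0 rad, four at +0.2 rad from the driver's x axis.
- collar_grip (a point): On the collar's vertical axis, 121 above the table: a good height for the tool point. The collar is a ribbed aluminium ring, 40 diameter, from 98 to 132 above the table, with a black pointer ridge on its top and side.
- collar (a joint): Collar angle in rad, growing counter-clockwise seen from above. The pointer is at n dots at 0.4 x (n - 1): one dot 0, four dots 1.2, six dots 2.0 (stops at 0 and 2.0). It turns stiffly (about 0.05 N m, no spring) and stays where it is left.
- wrench: Bystander: flat steel wrench 170 long on the bench in front of the bins. Leave it.
- offcut: Bystander: short dark tube offcut, 48 diameter, 50 high, standing left of the bins.
There are look-alikes about, which are no part of the job. What is shaped like the driver but brown is not meant. Leave any red look-alike of the short2 alone.

How it is judged:
By the outcome, as a careful person would: the job done as asked, in the order asked, and still so for the second after the job is handed in, with the robot touching nothing.
It also fails if it takes over 67 s, if anything falls off the work surface, if the arm or the gripper's body presses on something with over 40 N, if the wrist force passes 120 N, or if a joint passes its speed limit or range.

## Working session

There is one attempt and no reset: what is moved stays moved. The work goes in short steps, Python scripts to look and compute and a tool call to move; the robot and the scene stay as the last step left them, time stands still between calls to the robot, and variables do not carry over. Pictures are saved under pics/ and viewed, at most 10 in all, crops included, and the job is handed in when it is done.

Besides the shell and the picture viewer there is one more tool, called by a JSON object that holds its "name" and its "arguments", one argument or row to a line. step_arm: Moves the arm, as the interface text tells. Its arguments: {"type":"object","properties":{"moves":{"type":"array","items":{"type":"array","items":{"type":"number"}}},"grip_force":{"type":"number"}},"required":["moves"]}

```bash
mkdir -p pics; cat > h.py <<'E'
import numpy as np, cv2
from workcell import manip
from scipy.spatial.transform import Rotation as R
def grab(n,f=None):
    o=manip.get_obs(); c=manip.camera(n)
    if n=="wrist":
        T=np.eye(4);T[:3,:3]=R.from_quat(o["ee_rot"]).as_matrix();T[:3,3]=o["position"]
        W=np.linalg.inv(T@np.array(c["mount"]))
        c["Rm"],c["t"]=W[:3,:3],W[:3,3]
    else:
        c["Rm"]=cv2.Rodrigues(np.array(c["rvec"],float))[0];c["t"]=np.array(c["tvec"],float).ravel()
    if f: cv2.imwrite("pics/"+f,c["image"]); np.savez("pics/"+f[:-4],image=c["image"],K=c["K"],d=c["dist_coeffs"],Rm=c["Rm"],t=c["t"])
    return c
def load(f):
    z=np.load("pics/"+f+".npz"); c=dict(z); c["dist_coeffs"]=c["d"]; return c
def pix(c,uv,z):
    uv=np.array(uv,float).reshape(-1,1,2)
    n=cv2.undistortPoints(uv,np.array(c["K"],float),np.array(c["dist_coeffs"],float)).reshape(-1,2)
    d=np.c_[n,np.ones(len(n))]@c["Rm"]; o=-c["Rm"].T@c["t"]
    return o+d*((z-o[2])/d[:,2])[:,None]
def proj(c,P):
    return cv2.projectPoints(np.array(P,float).reshape(-1,3),cv2.Rodrigues(c["Rm"])[0],c["t"],np.array(c["K"],float),np.array(c["dist_coeffs"],float))[0].reshape(-1,2)
E
python3 - <<'E'
from h import *
for n in("top","scene"):
    c=grab(n,n+"0.png"); print(n,-c["Rm"].T@c["t"],c["Rm"][2])
print(manip.get_obs())
E
```

```text
top [0.381691   0.05126443 0.9544278 ] [ 0.07303186  0.0189486  -0.99714959]
scene [0.95040778 0.62442529 0.61676631] [-0.57650141 -0.59945272 -0.55524999]
{'clock': 0.1, 'joint_pos': array([-1.16258206,  0.33282332, -0.0646736 ,  1.46088234,  0.02159829,
        1.34990373, -0.08850011]), 'joint_velocities': array([-1.16375876e-03, -3.14585061e-04,  8.65831905e-06, -1.26821060e-03,
       -5.19103048e-04,  5.27580441e-04, -3.16046146e-04]), 'tau': array([ 8.71947013e-04, -6.26743841e+01,  4.83924081e-02, -3.92430532e+01,
        1.61170255e-02,  6.78413780e-03,  1.24062433e-05]), 'position': array([0.26088766, 0.56758921, 0.24927433]), 'ee_rot': array([ 2.13747907e-01,  9.76888630e-01, -6.51894336e-04, -1.08066583e-04]), 'ft_force': array([ 1.1154584 , -0.21787252,  0.33065601]), 'torque': array([ 0.00510636, -0.01709368, -0.04239054]), 'grasp_force': 0.0, 'grip_width': 0.998443223979415}
```

View pics/top0.png

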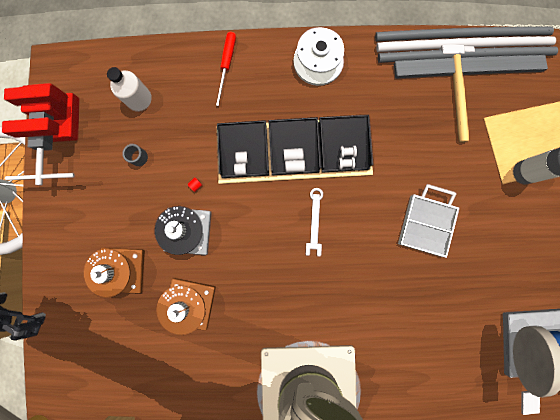

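View pics/scene0.png

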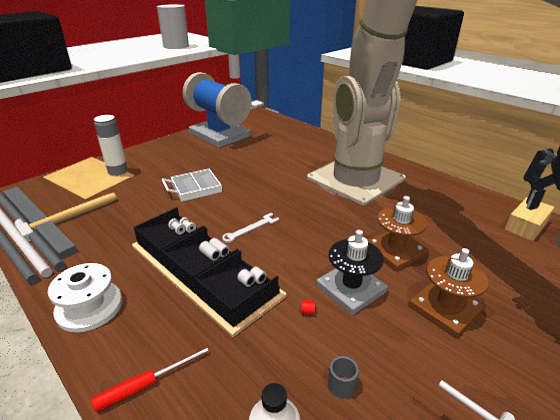

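The top view puts the short spacers in the left bin (240,162), the long ones in the middle bin (293,160) and the spools in the right bin (347,157). The tray is at (430,222) with its handle towards +x. The black driver on the grey base is at (180,230). The two brown drivers at (113,272) and (184,305) and the red cylinder at (195,185) are look-alikes, so I leave them. I'll check this in one enlarged composite.

```bash
python3 - <<'E'
from h import *
c=load("top0");im=c["image"]
def crop(x,y,w,h,s): return cv2.resize(im[y:y+h,x:x+w],None,fx=s,fy=s,interpolation=cv2.INTER_CUBIC)
a=crop(215,110,160,75,5)
b=crop(145,195,80,60,5); d=crop(395,185,80,60,5)
cv2.imwrite("pics/comp.png",np.vstack([a[:300],np.hstack([b,d])])) 
# bright spacers
g=im.min(2); m=np.zeros_like(g); m[115:178,218:372]=(g[115:178,218:372]>120)*255
n,l,s,ce=cv2.connectedComponentsWithStats(m)
for i in range(1,n):
    if s[i,4]>20: print(s[i],ce[i])
E
```

```text
[341 146  16  11 130] [348.88461538 150.73076923]
[284 148  21  24 423] [293.92434988 159.37588652]
[234 151  13  24 254] [240.23228346 162.53149606]
[339 157  16  12 133] [346.83458647 162.43609023]
[266 166 106  12 343] [327.51020408 174.56268222]
```

View pics/comp.png

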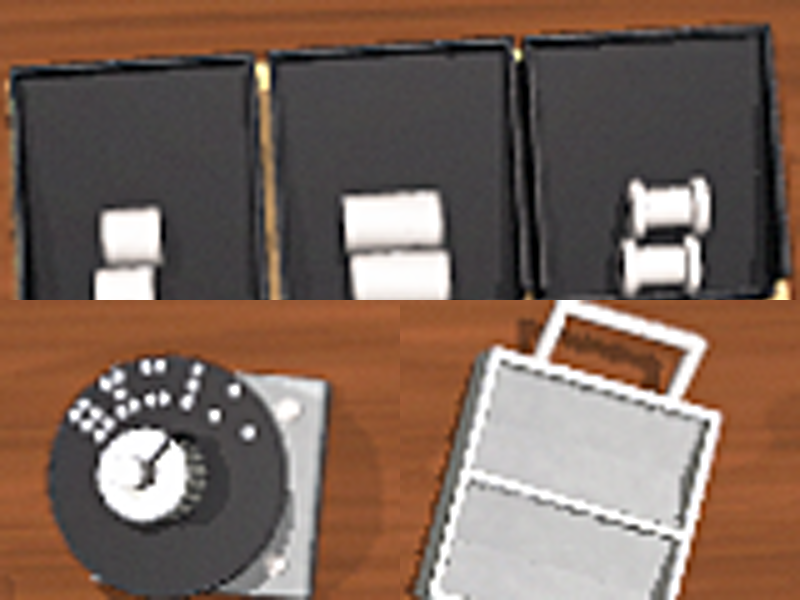

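The composite confirms it: short plain spacers on the left, long plain ones in the middle, waisted spools on the right. The driver's black plate is centred at crop (168,475), and its pointer runs from about (145,475) towards (168,438). The tray handle is on the upper, +x side. Next I'll compute coarse positions.

```bash
python3 - <<'E'
from h import *
c=load("top0");im=c["image"]
f=lambda uv,z:np.round(pix(c,uv,z)[:,:2]*1000)
q=lambda x,y:(215+x/5,110+y/5)
back=f([q(10,68),q(255,55),q(270,50),q(515,38),q(525,38),q(770,27)],.064)
print("back rim",back.tolist()); d=back[0]-back[-1]; print("bin yaw",np.arctan2(-d[0],d[1]))
print("long2",f([q(393,220)],.0495+.014),"long1",f([q(401,277)],.056),"short2",f([q(131,235)],.063),"short1",f([q(124,290)],.056))
t=lambda x,y:(395+(x-400)/5,185+(y-300)/5)
tr=f([t(490,350),t(720,413),t(470,478),t(685,537)],.024);print("tray +x corners, divider",tr.tolist()); d=tr[0]-tr[1];print("yaw",np.arctan2(-d[0],d[1]))
p=lambda x,y:(145+x/5,195+(y-300)/5)
print("plate",f([p(168,475)],.096),"collar",f([p(143,475)],.132), "ptr tip",f([p(170,436)],.132),"dots4",f([p(154,382)],.096))
cw=manip.get_obs();print(cw["position"]); import sys
m=np.array(grab("wrist")["mount"]);print(m.round(3))
E
```

```text
back rim [[668.0, 202.0], [669.0, 84.0], [672.0, 76.0], [674.0, -42.0], [674.0, -47.0], [676.0, -166.0]]
bin yaw 0.021735706841792667
long2 [[586.  20.]] long1 [[560.  17.]] short2 [[583. 145.]] short1 [[558. 150.]]
tray +x corners, divider [[484.0, -275.0], [449.0, -390.0], [421.0, -261.0], [388.0, -369.0]]
yaw -0.29544083714372
plate [[412. 289.]] collar [[411. 290.]] ptr tip [[427. 278.]] dots4 [[454. 295.]]
[0.26088766 0.56758921 0.24927433]
[[ 0.001 -0.947 -0.322  0.083]
 [ 1.     0.001  0.    -0.001]
 [ 0.    -0.322  0.947 -0.124]
 [ 0.     0.     0.     1.   ]]
```

{"name": "step_arm", "arguments": {
  "moves": [
    [0.25,150,-279,0,0,0,0.45],
    [0.25,150,-279,0,0,0,0.45],
    [0.25,150,-279,0,0,0,0.45],
    [0.25,150,-279,0,0,0,0.45],
    [0.25,150,-279,0,0,0,0.45],
    [0.25,150,-279,0,0,0,0.45],
    [0.25,150,-279,0,0,0,0.45],
    [0.25,150,-279,0,0,0,0.45]
  ]
}}

```text
clock: 0.95
position: [0.4128, 0.2855, 0.2501]
ee_rot: [-0.007, 1.0, -0.0, 0.0]
ft_force: [0.4, 1.2, 0.6]
grip_width: 0.75
grasp_force: 0.0
```

```bash
python3 - <<'E'
from h import *
o=manip.get_obs();print(o["position"],o["ee_rot"],o["grip_width"],o["joint_velocities"].round(2))
c=grab("wrist","drv.png")
E
```

```text
[0.41283192 0.28548338 0.25012949] [-6.63171494e-03  9.99977958e-01 -2.30754823e-04  2.25788616e-04] 0.7496258054851433 [-0.04  0.02 -0.07 -0.01 -0.02 -0.   -0.05]
```

View pics/drv.png

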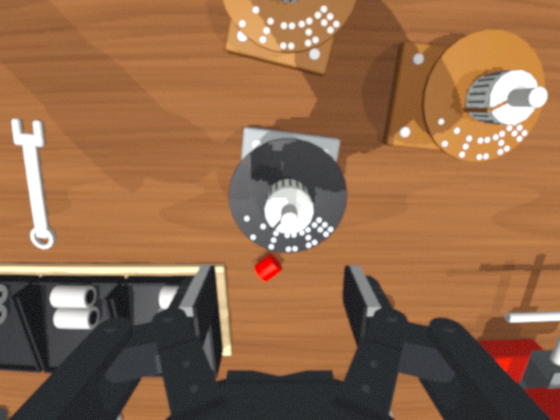

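The wrist view shows the plate centred at about (287,195) and the collar top at about (289,208), with dots along the plate's lower edge. I'll measure the plate, dots and pointer by casting rays.

```bash
python3 - <<'E'
from h import *
c=load("drv");im=c["image"];hsv=cv2.cvtColor(im,cv2.COLOR_BGR2HSV)
g=im.min(2)
# plate circle: rays from edge of dark disc
roi=np.zeros(g.shape,np.uint8);roi[130:260,220:355]=1
m=((im.max(2)<75)*roi).astype(np.uint8)*255
m=cv2.morphologyEx(m,cv2.MORPH_CLOSE,np.ones((9,9)));n,l,s,ce=cv2.connectedComponentsWithStats(m);i=1+s[1:,4].argmax();print(s[i])
cn=max(cv2.findContours((l==i).astype(np.uint8),0,2)[0],key=cv2.contourArea)
P=pix(c,cv2.convexHull(cn).reshape(-1,2).astype(float),.096)[:,:2]*1000
(x,y),r=cv2.minEnclosingCircle(P.astype(np.float32));A=np.c_[2*P,np.ones(len(P))];q=np.linalg.lstsq(A,(P**2).sum(1),rcond=None)[0];print("circle",x,y,r,"lsq",q[:2],np.sqrt(q[2]+q[:2]@q[:2]))
n,l,s,ce=cv2.connectedComponentsWithStats(((g>130)*roi).astype(np.uint8)*255)
C=np.array([x,y])
for k in range(1,n):
    if 4<=s[k,4]<60:
        p=pix(c,[ce[k]],.096)[0,:2]*1000-C;print(ce[k].round(1),s[k,4],"r",np.hypot(*p).round(1),"a",np.arctan2(p[1],p[0]).round(3))
cv2.imwrite("pics/drvz.png",cv2.resize(im[165:260,235:345],None,fx=6,fy=6,interpolation=cv2.INTER_CUBIC))
E
```

```text
[ 251  141   94   60 3235]
circle 384.143798828125 302.02093505859375 45.37682342529297 lsq [394.43532691 298.49223726] 40.270518636537695
[246.2 218.1] 42 r 67.1 a -0.816
[262.7 226. ] 42 r 63.2 a -0.552
[252.7 236.9] 39 r 78.2 a -0.581
```

View pics/drvz.png

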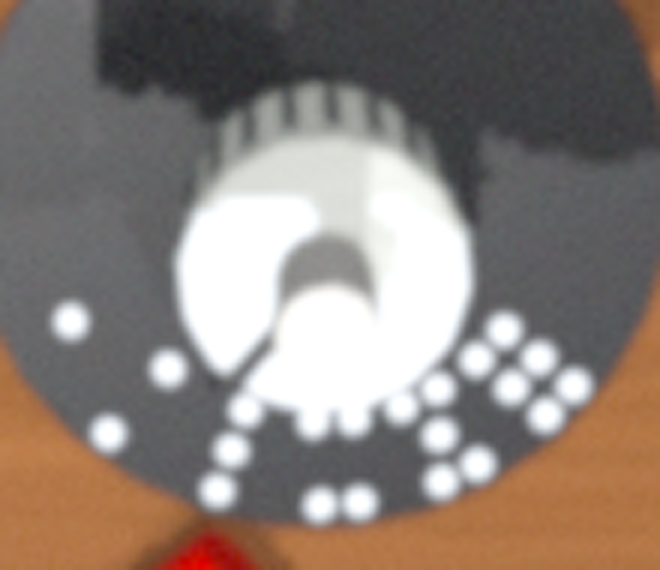

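{"name": "step_arm", "arguments": {
  "moves": [
    [0.25,50,-70,-20,0,0,0.01],
    [0.25,100,-140,-50,0,0,0.01],
    [0.25,160,-210,-70,0,0,0.01],
    [0.25,160,-210,-70,0,0,0.01],
    [0.25,160,-210,-70,0,0,0.01],
    [0.25,160,-210,-70,0,0,0.01],
    [0.25,160,-210,-70,0,0,0.01],
    [0.25,160,-210,-70,0,0,0.01],
    [0.25,160,-210,-70,0,0,0.01]
  ]
}}

```text
clock: 1.9
position: [0.5705, 0.0813, 0.1802]
ee_rot: [-0.016, 1.0, 0.001, -0.0]
ft_force: [-0.7, 0.0, 0.4]
grip_width: 0.747
grasp_force: 0.0
```

```bash
python3 - <<'E'
from h import *
o=manip.get_obs();print(o["position"],o["ee_rot"],o["clock"],o["joint_velocities"].round(2))
c=grab("wrist","bins.png")
E
```

```text
[0.57049149 0.08134976 0.18017567] [-1.61216214e-02  9.99869901e-01  5.19162429e-04 -7.27499375e-05] 1.9 [-0.   -0.01  0.   -0.    0.   -0.    0.01]
```

View pics/bins.png

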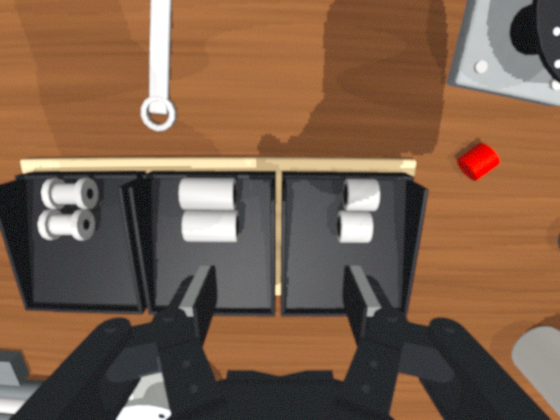

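The view shows long1 at (207,193), long2 at (210,227), short1 at (361,193) and short2 at (356,227). The spools at (68,195) and (66,225) are in the far bin, and the red look-alike is at (478,161). In the driver crop the two-dot mark is at (138,401), the four-dot mark at (337,461), and the pointer tip at about (240,372).

```bash
python3 - <<'E'
from h import *
c=load("drv")
M=np.array([(70,322),(138,401),(231,450),(336.5,461),(440,435.5),(525,372)])
w=pix(c,M/6+[235,165],.096)[:,:2]*1000
a=-1+.4*np.arange(6);A=[];b=[]
for p,t in zip(w,a):
    A+=[[1,0,np.cos(t),-np.sin(t)],[0,1,np.sin(t),np.cos(t)]];b+=list(p)
q,res,_,_=np.linalg.lstsq(np.array(A),np.array(b),rcond=None)
print("C",q[:2],"r",np.hypot(*q[2:]),"yaw",np.arctan2(q[3],q[2]),"rms",np.sqrt(res/12))
tip=pix(c,[(235+240/6,165+372/6)],.132)[0,:2]*1000;d=tip-q[:2];print("tip r",np.hypot(*d),"world ang",np.arctan2(d[1],d[0]),"joint",np.arctan2(d[1],d[0])-np.arctan2(q[3],q[2])+1)
ctr=pix(c,[(235+325/6,165+275/6)],.132)[0,:2]*1000;print("collar top centre est",ctr)
c=load("bins");im=c["image"];g=im.min(2)
for n,(x0,x1) in dict(long=(160,262),short=(300,400)).items():
    for k,(y0,y1,z) in enumerate([(176,210,.042),(210,246,.0495)]):
        m=np.zeros_like(g);m[y0:y1,x0:x1]=(g[y0:y1,x0:x1]>110)*255
        nn,l,s,ce=cv2.connectedComponentsWithStats(m);i=1+s[1:,4].argmax()
        r=cv2.minAreaRect(np.argwhere(l==i)[:,::-1].astype(np.float32))
        cx,cy=s[i,0]+s[i,2]/2,s[i,1]+s[i,3]/2
        print(n,k+1,s[i],r,pix(c,[r[0],(s[i,0],cy),(s[i,0]+s[i,2],cy)],z)[:,:2].round(4).tolist())
print("lip inner/ back rim",pix(c,[(22,161),(414,162)],.012)[:,:2],pix(c,[(28,310),(410,318)],.064)[:,:2],pix(c,[(146,312),(280,315)],.064)[:,:2])
E
```

```text
C [410.91933991 292.59675779] r 43.68393219782379 yaw -0.1042986426493721 rms [0.08334386]
tip r 17.920665825002867 world ang -0.6899413115879732 joint 0.4143573310613988
collar top centre est [410.25063749 292.75156082]
long 1 [ 178  178   57   32 1735] ((206.0, 193.5), (31.0, 56.0), 90.0) [[0.5607, 0.0158], [0.5619, -0.0092], [0.5603, 0.0414]]
long 2 [ 181  210   57   33 1800] ((209.0, 226.0), (32.0, 56.0), 90.0) [[0.5883, 0.0189], [0.5897, -0.0062], [0.5879, 0.0447]]
short 1 [ 345  179   36   31 1004] ((362.5, 194.0), (30.0, 35.0), 90.0) [[0.5565, 0.1536], [0.5575, 0.1382], [0.5564, 0.1702]]
short 2 [ 338  210   39   34 1115] ((357.0, 226.5), (33.0, 38.0), 90.0) [[0.5845, 0.1501], [0.5855, 0.1332], [0.5844, 0.1681]]
lip inner/ back rim [[ 0.54081903 -0.1755969 ]
 [ 0.53099045  0.20855548]] [[ 0.6772826  -0.16139936]
 [ 0.67023672  0.2080074 ]] [[ 0.6716283  -0.04146627]
 [ 0.66947682  0.08459262]]
```

{"name": "step_arm", "arguments": {
  "moves": [
    [0.3,17,-40,-20,0,0,-0.01],
    [0.3,17,-60,-60,0,0,-0.01],
    [0.3,17,-60,-70,0,0,-0.01],
    [0.3,17,-60,-70,0,0,-0.01],
    [0.3,17,-60,-70,0,0,-0.01],
    [0.3,17,-60,-70,0,0,-0.01]
  ]
}}

```text
clock: 2.55
position: [0.5888, 0.0206, 0.1117]
ee_rot: [-0.011, 1.0, 0.001, 0.001]
ft_force: [-0.5, 1.7, 0.1]
grip_width: 0.702
grasp_force: 0.0
```

```bash
python3 - <<'E'
from h import *
o=manip.get_obs();print(o["position"],o["ee_rot"],o["clock"],o["joint_velocities"].round(3))
E
```

```text
[0.58883603 0.02064959 0.11169333] [-1.06950813e-02  9.99941896e-01  5.60101571e-04  1.22685421e-03] 2.55 [ 0.002  0.     0.004  0.     0.001 -0.003  0.003]
```

{"name": "step_arm", "arguments": {
  "moves": [
    [0.3,-1,-0.5,-30,0,0,0],
    [0.3,-1,-0.5,-51,0,0,0],
    [0.3,-1,-0.5,-51,0,0,0],
    [0.3,-1,-0.5,-51,0,0,0]
  ],
  "grip_force": 40
}}

```text
clock: 2.95
position: [0.5876, 0.0191, 0.0603]
ee_rot: [-0.01, 1.0, 0.0, 0.001]
ft_force: [0.4, -0.5, 0.9]
grip_width: 0.698
grasp_force: 0.0
```

{"name": "step_arm", "arguments": {
  "moves": [
    [1,0,0,0,0,0,0],
    [1,0,0,0,0,0,0],
    [1,0,0,0,0,0,0],
    [1,0,0,0,0,0,0],
    [1,0,0,0,0,0,0]
  ],
  "grip_force": 40
}}

```text
clock: 3.45
position: [0.5882, 0.0189, 0.0612]
ee_rot: [-0.01, 1.0, 0.0, 0.002]
ft_force: [-1.1, 0.4, 6.1]
grip_width: 0.517
grasp_force: 40.3
```

{"name": "step_arm", "arguments": {
  "moves": [
    [1,0,0,40,0,0,0],
    [1,0,0,85,0,0,0],
    [1,0,0,130,0,0,0],
    [1,-18,-45,130,0,0,-0.1],
    [1,-36,-90,130,0,0,-0.2],
    [1,-54,-135,130,0,0,-0.31],
    [1,-72,-180,130,0,0,-0.31],
    [1,-90,-225,130,0,0,-0.31],
    [1,-108,-270,130,0,0,-0.31],
    [1,-126,-315,130,0,0,-0.31]
  ]
}}

```text
clock: 4.45
position: [0.4603, -0.2983, 0.1904]
ee_rot: [0.145, 0.989, 0.0, 0.001]
ft_force: [0.9, 0.6, -1.2]
grip_width: 0.518
grasp_force: 41.6
```

{"name": "step_arm", "arguments": {
  "moves": [
    [1,-27,-27,0,0,0,0],
    [1,-27,-27,0,0,0,0],
    [1,-27,-27,0,0,0,0],
    [1,-27,-27,0,0,0,0]
  ]
}}

```text
clock: 4.85
position: [0.435, -0.3226, 0.1896]
ee_rot: [0.144, 0.99, 0.0, 0.001]
ft_force: [1.0, 0.4, -0.8]
grip_width: 0.516
grasp_force: 41.6
```

```bash
python3 - <<'E'
from h import *
o=manip.get_obs();print(o["position"],o["ee_rot"],o["clock"],o["joint_velocities"].round(3))
c=grab("wrist","tray.png")
E
```

```text
[ 0.43498915 -0.32258043  0.18957019] [1.44069466e-01 9.89567386e-01 2.75114063e-04 5.49006588e-04] 4.85 [-0.01   0.007 -0.006  0.001  0.    -0.002  0.003]
```

View pics/tray.png

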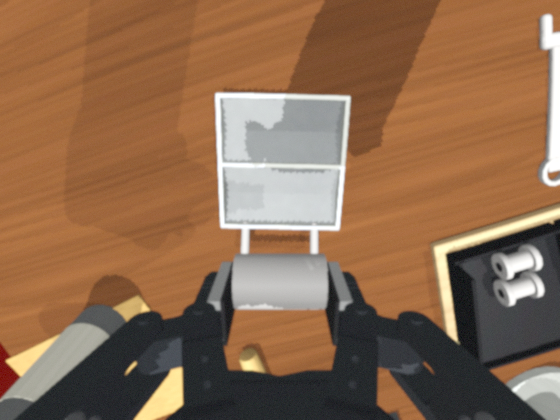

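The spacer is held straight across the pads, and the tray outline has corners near (216,93), (350,96), (341,230) and (221,228). I'll refine them and compute the shifts.

```bash
python3 - <<'E'
from h import *
c=load("tray");im=c["image"];hsv=cv2.cvtColor(im,cv2.COLOR_BGR2HSV)
m=((hsv[...,1]<60)&(im.min(2)>110)).astype(np.uint8)*255;m[232:]=0;m[:85]=0;m[:,:205]=0;m[:,362:]=0
h=cv2.convexHull(np.vstack([x for x in cv2.findContours(m,0,2)[0] if cv2.contourArea(x)>50]))
a=cv2.approxPolyDP(h,8,True).reshape(-1,2).astype(float);print(a)
P=pix(c,a,.024)[:,:2]*1000;print(P.round(1),[np.hypot(*(P[i]-P[i-1])).round(1) for i in range(len(P))])
C=P.mean(0)
r=cv2.minAreaRect(P.astype(np.float32));print(r)
o=manip.get_obs();n=o["ee_rot"];print("tool yaw",np.arctan2(-2*n[0]*n[1],n[1]**2-n[0]**2))
import math
s=sorted(P.tolist(),key=lambda p:-p[0]*.956+p[1]*.295)  # +x side first
d=np.array(s[0])-np.array(s[1]);d*=np.sign(d[1]);e=np.array(s[2])-np.array(s[3]);e*=np.sign(e[1])
y=[math.atan2(-v[0],v[1]) for v in(d,e)];f=np.mean(s[:2],0)-np.mean(s[2:],0);y.append(math.atan2(f[1],f[0]));print("yaws",y)
t=y[2]
for k in(31,-31):print("groove",k,C+k*np.array([math.cos(t),math.sin(t)]))
E
```

```text
[[216.  92.]
 [350.  96.]
 [338. 230.]
 [220. 227.]]
[[ 325.9 -349.3]
 [ 362.8 -236.5]
 [ 484.3 -276.1]
 [ 447.3 -389.4]] [np.float64(127.9), np.float64(118.6), np.float64(127.8), np.float64(119.2)]
((405.04046630859375, -312.8555908203125), (119.17848205566406, 127.86748504638672), 71.90595245361328)
tool yaw -0.2885381080986605
yaws [-0.3158007707842106, -0.31618513546119287, -0.3166415048558167]
groove 31 [ 434.52688669 -322.46070056]
groove -31 [ 375.60912165 -303.15533958]
```

{"name": "step_arm", "arguments": {
  "moves": [
    [1,-0.5,0,-45,0,0,-0.027],
    [1,-0.5,0,-90,0,0,-0.027],
    [1,-0.5,0,-130,0,0,-0.027],
    [1,-0.5,0,-148,0,0,-0.027],
    [1,-0.5,0,-150,0,0,-0.027],
    [1,-0.5,0,-150,0,0,-0.027],
    [1,-0.5,0,-151,0,0,-0.027],
    [1,-0.5,0,-152,0,0,-0.027]
  ]
}}

```text
clock: 5.7
position: [0.4344, -0.3238, 0.0383]
ee_rot: [0.158, 0.987, -0.0, 0.001]
ft_force: [0.4, 1.1, -1.3]
grip_width: 0.52
grasp_force: 41.6
```

{"name": "step_arm", "arguments": {
  "moves": [
    [1,0,0,-1,0,0,0],
    [1,0,0,-2,0,0,0],
    [1,0,0,-2,0,0,0]
  ]
}}

```text
clock: 6.0
position: [0.4336, -0.3236, 0.0351]
ee_rot: [0.158, 0.987, 0.0, 0.0]
ft_force: [-0.9, -0.3, -1.4]
grip_width: 0.515
grasp_force: 41.6
```

{"name": "step_arm", "arguments": {
  "moves": [
    [1,0.5,0.5,-1,0,0,0],
    [1,0.5,0.5,-1,0,0,0],
    [1,0.5,0.5,-1.5,0,0,0]
  ]
}}

```text
clock: 6.3
position: [0.4342, -0.3238, 0.0348]
ee_rot: [0.158, 0.987, -0.0, 0.0]
ft_force: [-5.3, 2.9, 19.9]
grip_width: 0.51
grasp_force: 44.0
```

{"name": "step_arm", "arguments": {
  "moves": [
    [1,0,0,1,0,0,0],
    [0.3,0,0,1,0,0,0],
    [0.3,0,0,1,0,0,0],
    [0.3,0,0,1,0,0,0],
    [0.3,0,0,20,0,0,0],
    [0.3,0,0,60,0,0,0],
    [0.3,0,0,105,0,0,0],
    [0.3,0,0,150,0,0,0],
    [0.3,0,0,155,0,0,0],
    [0.3,0,0,155,0,0,0]
  ]
}}

```text
clock: 7.3
position: [0.4347, -0.3233, 0.1896]
ee_rot: [0.158, 0.987, -0.0, 0.001]
ft_force: [0.6, -0.2, -0.5]
grip_width: 0.698
grasp_force: 0.0
```

```bash
python3 - <<'E'
from h import *
o=manip.get_obs();print(o["position"],o["ee_rot"],o["clock"])
c=grab("wrist","tray2.png")
# held-free: expected spacer projection
t=-.316;C=np.array([434.5,-322.5])/1000;u=np.array([-np.sin(t),np.cos(t)])
print("expected ends px",proj(c,[[*(C+s*.0225*u),.0225] for s in(-1,1)]))
E
```

```text
[ 0.43467053 -0.32333812  0.18963638] [ 1.58107967e-01  9.87420866e-01 -1.05187911e-04  1.37623697e-03] 7.3
expected ends px [[257.88737472 196.40224425]
 [303.90738462 196.37159663]]
```

View pics/tray2.png

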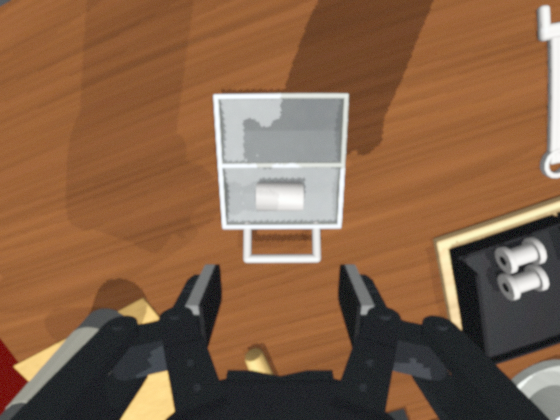

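The long spacer sits in the handle-side groove. Its ends are at about (256,195) and (304,195), against a predicted (258,196) and (304,196). On to the short spacer.

{"name": "step_arm", "arguments": {
  "moves": [
    [0.4,15,47,0,0,0,0.1],
    [0.4,30,94,0,0,0,0.2],
    [0.4,45,141,0,0,0,0.3],
    [0.4,60,188,0,0,0,0.34],
    [0.4,75,235,0,0,0,0.34],
    [0.4,90,282,0,0,0,0.34],
    [0.4,105,329,0,0,0,0.34],
    [0.4,120,376,0,0,0,0.34],
    [0.4,135,423,0,0,0,0.34],
    [0.4,150,471,0,0,0,0.34]
  ]
}}

```text
clock: 8.35
position: [0.5833, 0.1494, 0.1861]
ee_rot: [-0.011, 1.0, -0.0, -0.002]
ft_force: [1.0, -0.9, 0.7]
grip_width: 0.599
grasp_force: 0.0
```

{"name": "step_arm", "arguments": {
  "moves": [
    [0.4,0,0,-40,0,0,0],
    [0.4,0,0,-79,0,0,0],
    [0.4,0,0,-79,0,0,0],
    [0.4,0,0,-79,0,0,0]
  ]
}}

```text
clock: 8.75
position: [0.5831, 0.1471, 0.1086]
ee_rot: [-0.011, 1.0, -0.001, -0.001]
ft_force: [-0.0, 0.2, 0.3]
grip_width: 0.597
grasp_force: 0.0
```

```bash
python3 - <<'E'
from h import *
o=manip.get_obs();print(o["position"],o["ee_rot"],o["clock"],o["grip_width"])
c=grab("wrist","s2.png")
im=c["image"];g=im.min(2)
print(proj(c,[[.585,.1485,.0495],[.585,.1615,.0495],[.585,.1355,.0495],[.585-.027,.15,.042]]))
n,l,s,ce=cv2.connectedComponentsWithStats(((g>100)*255).astype(np.uint8))
for i in range(1,n):
    if s[i,4]>300: print(s[i],ce[i].round(0))
E
```

```text
[0.58313528 0.14705071 0.10859649] [-1.08283627e-02  9.99940118e-01 -5.40971039e-04 -1.48834270e-03] 8.75 0.5970797744215218
[[282.65634707 246.19708338]
 [302.63811001 246.60977847]
 [262.65473965 245.76641986]
 [285.96896517 203.12227323]]
[  10    0   47  124 3660] [30. 64.]
[ 418    0  142   79 8382] [494.  34.]
[   0  153  372   33 6293] [189. 163.]
[  198   180   130   171 12734] [271. 277.]
[  39  182   88   44 3170] [ 79. 204.]
[336 261  26  52 551] [349. 286.]
[ 509  360   51   60 2050] [540. 387.]
```

```bash
python3 - <<'E'
from h import *
c=load("s2");g=c["image"].min(2)
for y in(205,235,245,255):
    r=np.flatnonzero(g[y,235:330]>150)+235; print(y,r.min() if len(r) else 0,r.max() if len(r) else 0,len(r))
print([ (x,(np.flatnonzero(g[170:300,x]>150)+170)[[0,-1]]) for x in(275,285,292)], g[170:300:4,283])
for y,z in((205,.056),(240,.0635)):
    r=np.flatnonzero(g[y,235:330]>150)+235; print(pix(c,[(r.min(),y),(r.max()+1,y)],z)[:,:2])
E
```

```text
205 268 310 43
235 260 300 41
245 259 301 43
255 259 301 43
[(275, array([183, 267])), (285, array([183, 267])), (292, array([183, 267]))] [101  34  52 148 175 194 205 218 221 215 214 197 174 145 138 165 176 187
 192 199 211 254 249 249 214 113 111 108 108 109 109 111 109]
[[0.5552088  0.13890346]
 [0.554614   0.16464485]]
[[0.57482539 0.13461556]
 [0.57424539 0.15964505]]
```

{"name": "step_arm", "arguments": {
  "moves": [
    [0.4,2,0,-30,0,0,0],
    [0.4,2,0,-48,0,0,0],
    [0.4,2,0,-48,0,0,0],
    [0.4,2,0,-48,0,0,0],
    [1,2,0,-48,0,0,0],
    [1,2,0,-48,0,0,0],
    [1,2,0,-48,0,0,0],
    [1,2,0,-48,0,0,0],
    [1,2,0,-48,0,0,0],
    [1,2,0,-48,0,0,0]
  ],
  "grip_force": 40
}}

```text
clock: 9.8
position: [0.5868, 0.1481, 0.0634]
ee_rot: [-0.011, 1.0, 0.001, 0.001]
ft_force: [-1.2, -0.2, 8.0]
grip_width: 0.292
grasp_force: 40.5
```

{"name": "step_arm", "arguments": {
  "moves": [
    [1,0,0,40,0,0,0],
    [1,0,0,85,0,0,0],
    [1,0,0,130,0,0,0],
    [1,-18,-45,130,0,0,-0.1],
    [1,-36,-90,130,0,0,-0.2],
    [1,-54,-135,130,0,0,-0.3],
    [1,-75,-180,130,0,0,-0.338],
    [1,-96,-225,130,0,0,-0.338],
    [1,-117,-270,130,0,0,-0.338],
    [1,-138,-315,130,0,0,-0.338]
  ]
}}

```text
clock: 10.8
position: [0.4469, -0.1691, 0.1924]
ee_rot: [0.157, 0.988, 0.0, 0.001]
ft_force: [0.6, -1.8, -0.4]
grip_width: 0.294
grasp_force: 39.6
```

{"name": "step_arm", "arguments": {
  "moves": [
    [1,-23,-45,0,0,0,0],
    [1,-46,-90,0,0,0,0],
    [1,-72,-136,0,0,0,0],
    [1,-72,-136,0,0,0,0],
    [1,-72,-136,0,0,0,0]
  ]
}}

```text
clock: 11.3
position: [0.3752, -0.3046, 0.1921]
ee_rot: [0.159, 0.987, 0.0, 0.001]
ft_force: [1.2, 0.8, -0.7]
grip_width: 0.296
grasp_force: 39.6
```

```bash
python3 - <<'E'
from h import *
o=manip.get_obs();print(o["position"],o["ee_rot"],o["clock"],o["grip_width"],o["grasp_force"]);n=o["ee_rot"];print(np.arctan2(-2*n[0]*n[1],n[1]**2-n[0]**2))
E
```

```text
[ 0.37515096 -0.30459304  0.19214131] [1.58938852e-01 9.87288254e-01 1.27953580e-04 5.73726894e-04] 11.3 0.2964366151894869 39.633445143699646
-0.31923155447512425
```

{"name": "step_arm", "arguments": {
  "moves": [
    [1,0.5,1.4,-45,0,0,0],
    [1,0.5,1.4,-90,0,0,0],
    [1,0.5,1.4,-130,0,0,0],
    [1,0.5,1.4,-148,0,0,0],
    [1,0.5,1.4,-151,0,0,0],
    [1,0.5,1.4,-152,0,0,0],
    [1,0.5,1.4,-153,0,0,0],
    [1,0.5,1.4,-153,0,0,0]
  ]
}}

```text
clock: 12.1
position: [0.3774, -0.302, 0.0397]
ee_rot: [0.157, 0.988, -0.0, 0.001]
ft_force: [0.1, -0.6, -0.9]
grip_width: 0.295
grasp_force: 39.7
```

{"name": "step_arm", "arguments": {
  "moves": [
    [1,0,0,-1,0,0,0],
    [1,0,0,-2,0,0,0],
    [1,0,0,-2,0,0,0]
  ]
}}

```text
clock: 12.4
position: [0.377, -0.3021, 0.0374]
ee_rot: [0.157, 0.988, 0.0, 0.001]
ft_force: [-0.9, 2.1, 9.2]
grip_width: 0.291
grasp_force: 40.9
```

{"name": "step_arm", "arguments": {
  "moves": [
    [1,0,0,0.7,0,0,0],
    [0.5,0,0,1,0,0,0],
    [0.5,0,0,1,0,0,0],
    [0.5,0,0,1,0,0,0],
    [0.5,0,0,20,0,0,0],
    [0.5,0,0,60,0,0,0],
    [0.5,0,0,105,0,0,0],
    [0.5,0,0,150,0,0,0],
    [0.5,0,0,155,0,0,0],
    [0.5,0,0,155,0,0,0]
  ]
}}

```text
clock: 13.4
position: [0.3771, -0.3022, 0.1926]
ee_rot: [0.157, 0.988, 0.0, 0.001]
ft_force: [0.1, -0.4, -0.7]
grip_width: 0.499
grasp_force: 0.0
```

```bash
python3 - <<'E'
from h import *
o=manip.get_obs();print(o["position"],o["clock"],o["joint_pos"].round(2))
c=grab("wrist","t3.png");g=c["image"].min(2)
t=-.3166;C=np.array([375.6,-303.2])/1000;u=np.array([-np.sin(t),np.cos(t)])
p=proj(c,[[*(C+s*.013*u),.0225] for s in(-1,1)]);print(p)
cv2.imwrite("pics/t3z.png",cv2.resize(c["image"][110:290,190:380],None,fx=3,fy=3))
E
```

```text
[ 0.37706929 -0.30219318  0.19263967] 13.4 [-0.09  0.05  0.69  1.93 -0.03  1.17  1.88]
[[265.46065146 194.86306355]
 [291.826504   194.90818661]]
```

View pics/t3z.png

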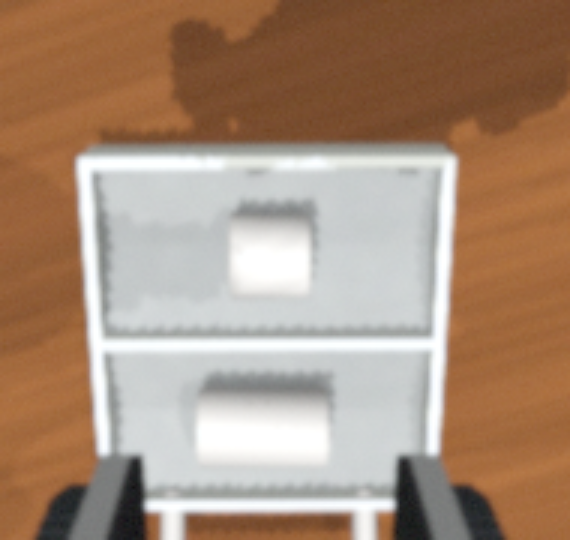

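Both spacers are centred in their grooves, the short one at crop (270,252) and the long one at (262,425). Now the driver.

{"name": "step_arm", "arguments": {
  "moves": [
    [0.2,15,35,20,0,0,-0.05],
    [0.2,33,80,35,0,0,-0.1],
    [0.2,51,125,40,0,0,-0.15],
    [0.2,69,170,40,0,0,-0.2],
    [0.2,87,215,40,0,0,-0.25],
    [0.2,105,260,40,0,0,-0.3],
    [0.2,118,305,40,0,0,-0.375],
    [0.2,113,350,40,0,0,-0.375],
    [0.2,105,398,40,0,0,-0.375],
    [0.2,92,445,40,0,0,-0.375]
  ]
}}

```text
clock: 14.45
position: [0.4673, 0.1446, 0.2292]
ee_rot: [0.339, 0.941, -0.001, -0.001]
ft_force: [0.3, -0.7, -1.0]
grip_width: 0.802
grasp_force: 0.0
```

{"name": "step_arm", "arguments": {
  "moves": [
    [0.2,-15,45,0,0,0,0],
    [0.2,-30,90,0,0,0,0],
    [0.2,-45,130,0,0,0,0],
    [0.2,-58,150,0,0,0,0],
    [0.2,-58,150,0,0,0,0],
    [0.2,-58,150,0,0,0,0],
    [0.2,-58,150,0,0,0,0]
  ]
}}

```text
clock: 15.15
position: [0.4108, 0.2917, 0.2304]
ee_rot: [0.339, 0.941, -0.001, -0.0]
ft_force: [0.9, -0.4, 1.0]
grip_width: 0.803
grasp_force: 0.0
```

```bash
cat > drv.py <<'E'
from h import *
import sys
o=manip.get_obs();n=o["ee_rot"];print(o["position"],n,o["clock"],o["joint_pos"].round(2),"yaw",np.arctan2(-2*n[0]*n[1],n[1]**2-n[0]**2))
c=grab("wrist",sys.argv[1]+".png");C=np.array([.4109,.2926])
print("C top px",proj(c,[[*C,.132],[*C,.096]]).round(1).tolist())
# unwrapped ring on collar top: grey level vs world angle
# marks on plate: white-dot fraction per angle
g=c["image"].min(2).astype(np.float32);mx=c["image"].max(2).astype(np.float32)
an=np.arange(-1.6,1.7,.02)
def ring(rs,z):
    P=np.array([[[C[0]+r*np.cos(a),C[1]+r*np.sin(a),z] for r in rs] for a in an])
    q=proj(c,P).reshape(len(an),-1,2).astype(np.float32);return cv2.remap(mx,q[...,0],q[...,1],1)
t=ring(np.arange(.012,.018,.001),.132).mean(1)
k=t<t.min()+.35*(np.median(t)-t.min());print("top min",t.min(),np.median(t),"at",an[t.argmin()],"dark",an[k].round(2))
d=(ring(np.arange(.034,.054,.001),.096)>130).mean(1);print("dots",[(round(float(a),2),round(float(v),1)) for a,v in zip(an,d) if v>.1])
E
python3 drv.py d2
```

```text
[0.4108201  0.29165265 0.23043625] [ 3.39439361e-01  9.40627481e-01 -8.52890686e-04 -3.66403652e-04] 15.15 [-0.76  0.08  0.06  1.81 -0.    1.26  0.17] yaw -0.6926419245195093
C top px [[281.5, 220.8], [281.3, 206.6]]
top min 254.41602 255.0 at -0.7199999999999993 dark [-0.72 -0.7  -0.68]
dots [(-1.2, 0.2), (-1.18, 0.4), (-1.16, 0.5), (-1.14, 0.6), (-1.12, 0.6), (-1.1, 0.6), (-1.08, 0.6), (-1.06, 0.5), (-1.04, 0.4), (-1.02, 0.2), (-1.0, 0.2), (-0.98, 0.2), (-0.96, 0.2), (-0.94, 0.2), (-0.92, 0.2), (-0.9, 0.2), (-0.88, 0.2), (-0.86, 0.2), (-0.84, 0.2), (-0.82, 0.2), (-0.8, 0.3), (-0.78, 0.6), (-0.76, 0.6), (-0.74, 0.6), (-0.72, 0.6), (-0.7, 0.5), (-0.68, 0.5), (-0.66, 0.5), (-0.64, 0.2), (-0.62, 0.2), (-0.6, 0.2), (-0.58, 0.2), (-0.56, 0.2), (-0.54, 0.2), (-0.52, 0.2), (-0.5, 0.2), (-0.48, 0.2), (-0.46, 0.2), (-0.44, 0.2), (-0.42, 0.2), (-0.4, 0.6), (-0.38, 0.9), (-0.36, 1.0), (-0.34, 1.0), (-0.32, 1.0), (-0.3, 1.0), (-0.28, 1.0), (-0.26, 0.8), (-0.24, 0.4), (-0.12, 0.2), (-0.1, 0.3), (-0.08, 0.3), (-0.06, 0.5), (-0.04, 0.6), (-0.02, 0.7), (0.0, 0.7), (0.02, 0.7), (0.04, 0.6), (0.06, 0.6), (0.08, 0.5), (0.1, 0.6), (0.12, 0.6), (0.14, 0.7), (0.16, 0.7), (0.18, 0.6), (0.2, 0.6), (0.22, 0.3), (0.24, 0.2), (0.26, 0.2), (0.28, 0.1), (0.3, 0.2), (0.32, 0.3), (0.34, 0.5), (0.36, 0.6), (0.38, 0.7), (0.4, 0.9), (0.42, 1.0), (0.44, 1.0), (0.46, 1.0), (0.48, 1.0), (0.5, 0.9), (0.52, 1.0), (0.54, 1.0), (0.56, 0.8), (0.58, 0.7), (0.6, 0.6), (0.62, 0.4), (0.64, 0.2), (0.66, 0.2), (0.68, 0.2), (0.7, 0.2), (0.72, 0.4), (0.74, 0.6), (0.76, 0.9), (0.78, 1.0), (0.8, 1.0), (0.82, 1.0), (0.84, 1.0), (0.86, 0.9), (0.88, 0.8), (0.9, 0.9), (0.92, 1.0), (0.94, 1.0), (0.96, 1.0), (0.98, 1.0), (1.0, 0.9), (1.02, 0.8), (1.04, 0.5), (1.06, 0.2), (1.08, 0.2)]
```

{"name": "step_arm", "arguments": {
  "moves": [
    [0.2,0,1,-45,0,0,0],
    [0.2,0,1,-90,0,0,0],
    [0.2,0,1,-109,0,0,0],
    [0.2,0,1,-109,0,0,0],
    [0.2,0,1,-109,0,0,0]
  ]
}}

```text
clock: 15.7
position: [0.4111, 0.2936, 0.1232]
ee_rot: [0.339, 0.941, 0.0, 0.0]
ft_force: [0.7, 0.3, 0.9]
grip_width: 0.8
grasp_force: 0.0
```

{"name": "step_arm", "arguments": {
  "moves": [
    [1,0,0,0,0,0,0],
    [1,0,0,0,0,0,0],
    [1,0,0,0,0,0,0],
    [1,0,0,0,0,0,0],
    [1,0,0,0,0,0,0]
  ],
  "grip_force": 40
}}

```text
clock: 16.2
position: [0.4103, 0.2933, 0.1242]
ee_rot: [0.339, 0.941, -0.0, -0.0]
ft_force: [-7.5, -6.6, 12.2]
grip_width: 0.456
grasp_force: 39.3
```

{"name": "step_arm", "arguments": {
  "moves": [
    [1,0,0,0,0,0,0.1],
    [1,0,0,0,0,0,0.2],
    [1,0,0,0,0,0,0.3],
    [1,0,0,0,0,0,0.4],
    [1,0,0,0,0,0,0.5],
    [1,0,0,0,0,0,0.6],
    [1,0,0,0,0,0,0.7],
    [1,0,0,0,0,0,0.785],
    [1,0,0,0,0,0,0.785],
    [1,0,0,0,0,0,0.785]
  ]
}}

```text
clock: 17.2
position: [0.4101, 0.2928, 0.1241]
ee_rot: [-0.047, 0.999, -0.001, -0.0]
ft_force: [-8.5, -10.1, 14.0]
grip_width: 0.454
grasp_force: 39.6
```

{"name": "step_arm", "arguments": {
  "moves": [
    [0.2,0,0,0,0,0,0],
    [0.2,0,0,0,0,0,0],
    [0.2,0,0,0,0,0,0],
    [0.2,0,0,0,0,0,0],
    [0.2,0,0,40,0,0,0],
    [0.2,0,0,85,0,0,0],
    [0.2,0,0,125,0,0,0],
    [0.2,0,0,125,0,0,0],
    [0.2,0,0,125,0,0,0]
  ]
}}

```text
clock: 18.1
position: [0.4107, 0.2944, 0.2482]
ee_rot: [-0.047, 0.999, 0.001, 0.001]
ft_force: [-1.6, 0.1, -0.7]
grip_width: 0.8
grasp_force: 0.0
```

```bash
python3 drv.py d3 | cut -c1-300; python3 - <<'E'
from h import *
c=load("d3");u,v=proj(c,[[.4109,.2926,.12]])[0].astype(int);print(u,v)
x0,y0=u-50,v-40;cv2.imwrite("pics/d3z.png",cv2.resize(c["image"][y0:y0+90,x0:x0+100],None,fx=6,fy=6,interpolation=cv2.INTER_CUBIC));print(x0,y0)
E
```

```text
[0.41070414 0.29437602 0.2482311 ] [-4.71421437e-02  9.98887719e-01  6.29312370e-04  7.40029590e-04] 18.1 [-0.7   0.07 -0.02  1.78  0.    1.29  0.95] yaw 0.09431928960704124
C top px [[277.9, 214.4], [278.1, 201.7]]
top min 233.68733 255.0 at 0.060000000000001386 dark [0.02 0.04 0.06 0.08 0.1 ]
dots [(-1.2, 0.2), (-1.18, 0.2), (-1.16, 0.3), (-1.14, 0.3), (-1.12, 0.3), (-1.1, 0.3), (-1.08, 0.3), (-1.06, 0.2), (-1.04, 0.1), (-0.82, 0.2), (-0.8, 0.2), (-0.78, 0.6), (-0.76, 0.6), (-0.74, 0.6), (-0.72, 0.7), (-0.7, 0.7), (-0.68, 0.6), (-0.66, 0.5), (-0.64, 0.2), (-0.42, 0.2), (-0.4, 0.4), (-0.3
277 209
227 169
```

View pics/d3z.png

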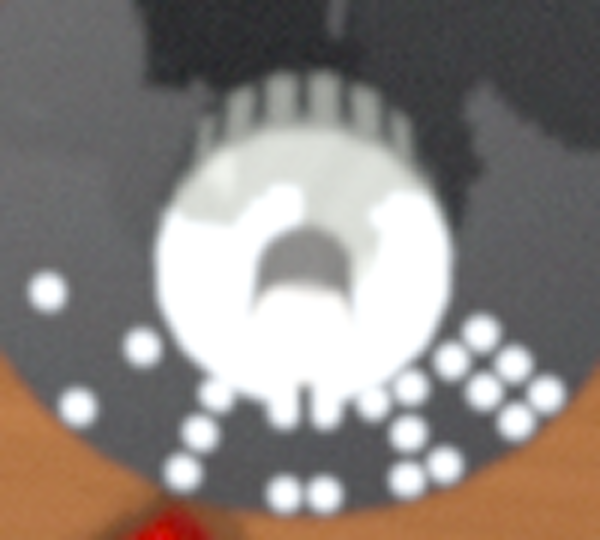

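The crop shows the pointer as the dark gap at (304,393). It lies midway between the two columns of the four-dot mark (284/324), in line with the outer pair at (304,495). One numeric check follows, plus a top-view comparison for bystanders.

```bash
python3 - <<'E'
from h import *
c=load("d3")
M=np.array([(48,291),(110,378),(200,433),(304.5,450),(409,434),(500,377)])
w=pix(c,M/6+[227,169],.096)[:,:2]*1000
A=[];b=[]
for p,t in zip(w,-1+.4*np.arange(6)):
    A+=[[1,0,np.cos(t),-np.sin(t)],[0,1,np.sin(t),np.cos(t)]];b+=list(p)
q,res,_,_=np.linalg.lstsq(np.array(A),np.array(b),rcond=None);y=np.arctan2(q[3],q[2]);print(q,y)
for px in((304,393),(303,393),(306,393)):
    d=pix(c,[(227+px[0]/6,169+px[1]/6)],.132)[0,:2]*1000-q[:2];print(np.hypot(*d),"joint",np.arctan2(d[1],d[0])-y+1)
a=load("top0")["image"];t=grab("top","top1.png")["image"]
m=(cv2.absdiff(a,t).max(2)>60).astype(np.uint8)
n,l,s,ce=cv2.connectedComponentsWithStats(m)
print([(s[i].tolist()) for i in range(1,n) if s[i,4]>15])
E
```

```text
[410.82221567 292.30103104  43.40151667  -4.60701386] -0.1057526790153546
18.02815454492095 joint 1.204767892712833
18.028138092193092 joint 1.196990369079719
18.031460848540053 joint 1.2203205255242964
[[284, 148, 20, 12, 218], [235, 151, 12, 12, 128], [0, 155, 244, 265, 29006], [110, 194, 76, 54, 1068], [422, 206, 19, 17, 87], [418, 231, 12, 14, 64], [0, 294, 7, 10, 50], [0, 306, 46, 35, 729], [198, 317, 9, 12, 57], [205, 355, 9, 11, 19], [214, 363, 37, 17, 115], [263, 372, 26, 16, 64], [222, 378, 10, 8, 21], [324, 394, 9, 9, 28], [288, 396, 22, 24, 195], [343, 397, 15, 23, 153], [311, 399, 26, 21, 266], [0, 405, 21, 15, 162], [338, 404, 10, 12, 26], [298, 412, 14, 8, 59]]
```

The collar reads 1.20, and only the two taken spacers have left their bins. Nothing is touching the gripper, so I'm handing in.

```bash
python3 -c "
from workcell import manip
print(manip.hand_in())"
```

```text
the job is handed in; nothing more can be done
None
```

The job is handed in: the long spacer is in the groove next to the handle, the short one is in the other groove, and the collar pointer measures 1.20 rad, squarely on the four-dot mark; the other spacers and the bystanders are where they were.

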